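# Right the fallen reagent bottle and scan its label

## Robot

A 6-joint arm with a two-finger parallel gripper is mounted at the origin on the work surface. World frame = base frame: x ahead of the robot, y to its left, z up, the work surface at z = 0. Lengths are in m, angles in rad, forces in N, time in s.
With the tool pointing down it reaches from about 0.3 to 0.875 m from the base axis. Payload 6.4 kg.
Tool frame: the origin (TCP) lies between the finger pads; the fingertips stand 25 mm ahead of it and the grasp point (between the pads) lies 6 mm ahead of it; z points along the fingers, y is the line along which they close (so a half turn about z gives the same grasp; the last joint's range is limited). The gripper opens to 85 mm and grips with 20 to 120 N. Pads are 22 mm wide; open, the fingers measure 114 mm over their backs; the gripper's body (76 mm by 85 mm) begins 54 mm behind the grasp point. The pads swing forward as they close: fully open they stand 13 mm farther back than shut.
Start: joints at [-1.451, 0.181, 1.607, -0, 1.354, -0.206], TCP at [0.184, -0.545, 0.256] pointing down, gripper open.
Joint ranges: [-2.99, 2.99], [-0.89, 2.07], [0.3, 2.58], [-1.14, 4.28], [0, 2.63], [-3.12, 3.12]. Speed limits (rad/s): [2.57, 2.57, 3.01, 3.14, 3.14, 3.14].

## Interface

Orientations are given as a unit quaternion [w, x, y, z].
In Python, from bench import ctrl gives the robot as it stands.
- The arm moves only by the tool servo_tool, never from a script. Its argument "series" is text: rows parted by semicolons, each of 7 numbers parted by spaces: the gripper command: -1 is fully open, 1 is shut, values between are in proportion, then the shift along the tool's x, y, z in m, then the turn, a rotation vector about the tool's x, y, z in degrees. A call has 1 to 12 rows; each row is the pose to reach, as a shift and turn from the pose commanded when the call began, along the tool's axes at that moment; what a row does not reach only later rows make up. A row lasts 1/12 s, in which the tool goes at most 41.7 mm and 7.16 degrees, less where a joint would pass 70% of its speed; a pose out of reach is approached as far as the arm can. A call with a gripper value outside its range is refused whole. The fingers move at their own pace and stop on an object; the grip force is fixed at half the most. Time passes only in rows, so rows that repeat a pose let the fingers close. It gives the time, the measured TCP pose, the force, the opening and the grip force at its end, in the units of the state.
- ctrl.get_obs(): the state, without advancing time (a new reading comes with each control period).
- ctrl.camera(name): name is "scene" or "top" or "wrist"; returns a dict with "img" (400x640x3 uint8, red, green, blue), "z_map" (400x640 float32, m along the optical axis (not along the pixel's ray), 0 where there is no reading), "fovy" (degrees; the focal length in pixels is half the picture's height over the tangent of half this angle, whatever the lens; pixels are square), "cx", "cy" (the principal point, pixels), "k1" (the pictures are not rectified: a ray, as slopes to the right and down, at radius r is drawn at 1 + k1 r^2 times it, then the intrinsics apply), "extrinsics" (4x4, takes a point from camera to world coordinates); the wrist camera has in their place "T_tool_cam" (4x4, takes a point from camera to tool coordinates, whose origin is the TCP and whose axes are the flange's). Camera axes: x right, y down, z forward; pixel columns grow to the right and rows downward; lengths in m; the calibration is good to about 2 mm. A picture is of the moment at which its call begins: read the wrist's pose just before it.
- ctrl.hand_in(): hands the job in; it is judged then, once.
The state is a dict: "time_s": time; "q": joint angles; "dq": joint speeds; "joint_efforts": joint torques, N m; "eef_pos": TCP position; "eef_rot": TCP orientation; "wrist_force": force on the tool from outside, world axes, zero at the start; "torque": the same for the moment, N m; "opening": opening from 0.0 (shut) to 1.0 (fully open); "grasp_force": force on a finger pad.
Only numpy, scipy, OpenCV 4.12 (cv2) and the standard library are available. Lean on these libraries where they do the work, as an engineer would, in place of code of your own. Each camera call takes 0.05 s, during which the arm holds its last target. There are 200 camera calls.

## Task

The square brown reagent bottle with the blue cap has fallen over on the blue bench mat. Stand it upright on the mat and let go of it, then take the cordless barcode scanner out of its charging cradle, point its red window squarely at the middle of that bottle's barcode label from about 10 cm away, and hold it still there for at least a second. Then put the scanner back in the cradle the way it lay, with the bottle left standing; set both down without dropping them and do not disturb the other things on the bench.

Things in the scene. Friction and masses are not known exactly. Their poses are not given: they have to be found in the camera images.
- bottle: Fallen square brown bottle: body 56 x 56 mm, 100 mm tall; round blue cap 34 mm wide, its top 130 mm from the base; 0.2-0.36 kg, mass centre 52 mm from the base. Origin: base centre; z from base to cap; x, y normal to the flat sides. Barcode label on the -x side. It starts lying on the mat on its +x side, label up, cap pointing to the robot's left (+y, give or take 45 degrees).
- label (a point): Centre of the barcode label, on the surface of the bottle's -x side, 50 mm above the base; same axes as the bottle, so the label looks along -x. The white label is 46 mm wide and 66 mm high with an orange band at the top and black bars below.
- scanner: Cordless stick-shaped barcode scanner, 150 mm long, 0.2 kg, lying button side up in the cradle. Dark grey handle (x -75 to +37 mm) 42 mm wide, 36 high, flat sides; light grey head (x +31 to +75) 56 wide, 40 high, red window in its end. Origin: centre of the flat underside, mass centre 8 mm ahead of it; x to the window end (reading direction), z up. Reads by itself: no button to press.
- scan_window (a point): Centre of the scanner's red window, at (75, 0, 20) mm in the scanner's frame; same axes as the scanner, so the reading beam leaves it along +x.
- cradle: White charging cradle fixed to the bench, 182 (x) x 80 mm. Origin: underside centre; x: the way the lying scanner's window points. Floor 16 mm above the bench; the scanner's origin lies above the cradle's. Low walls round both ends reach up to 27 mm above the bench, leaving 5 mm play each side and 6 mm at each end; no side walls from x = -53 to +41 mm, where the handle can be gripped.
- mat: Blue bench mat fixed to the bench, 240 (x) x 280 (y) x 3 mm. Origin: centre of its underside; its top is 3 mm above the bench. Fixed equipment stands only along the edges: a 0.4 m tall microscope at the left (y above 0.5 m), an analyser 0.22 m tall at the right (y below -0.5 m), a tube rack, mixer, tray and basket up to 0.13 m tall at the far edge (x above 0.75 m).
- spare_bottle: Bystander: a second bottle of the same shape, 56 x 56 x 130 mm, white cap, standing behind the mat. Origin: centre of its base.
- dropper: Bystander: small white dropper bottle with a red tip, 25 mm across, 71 mm tall, standing. Origin: centre of its base.
- diluent: Bystander: round white bottle with a red cap, 68 mm across, 150 mm tall, standing. Origin: centre of its base.
- tip_box: Bystander: blue pipette tip box with a pale lid, 122 x 86 x 60 mm. Origin: centre of its underside.
- tape_roll: Bystander: roll of white tape lying flat, 64 mm across, 25 mm high. Origin: centre of its underside.
- sample_cup: Bystander: sample cup with a yellow lid, 68 mm across, 68 mm tall. Origin: centre of its base.
Things that resemble listed ones, but are neither listed nor needed, are in the scene too. Leave any yellow look-alike of the bottle alone.

How it is judged:
On the way, in this order (a step that is already met when the one before it is completed fails the run):
1. the bottle stands upright on the mat, let go and still (angle between bottle's own z axis and vertical below 0.08 rad and z of label in the frame of mat above 0.03 m and z of bottle in the frame of mat below 0.009 m and x of bottle in the frame of mat between -0.1 and 0.1 m and y of bottle in the frame of mat between -0.12 and 0.12 m and contact force between the fingers and bottle below 0.05 N and linear speed of bottle below 0.03 m/s), for 0.3 s.
2. the held scanner is steady, its beam on the middle of the label (centre within 18 mm), square to it within 20 degrees, window 50 to 160 mm from the label, for one second (angle between bottle's own z axis and vertical below 0.08 rad and z of label in the frame of mat above 0.03 m and z of bottle in the frame of mat below 0.009 m and contact force between the fingers and scanner above 0.5 N and contact force between each of the fingers, scanner and bottle below 0.05 N and x of label in the frame of scan_window between 0.05 and 0.16 m and y of label in the frame of scan_window between -0.018 and 0.018 m and z of label in the frame of scan_window between -0.018 and 0.018 m and x of scan_window in the frame of label below -0.04 m and angle between the x axis of scanner and the x axis of bottle, either way round below 0.35 rad and linear speed of scanner below 0.02 m/s and angular speed of scanner below 0.15 rad/s), for 1 s.
At the end, for the whole second after the job is handed in: Bottle upright (within 0.08 rad) and still on the mat, base centre at least 20 mm inside its edge; scanner at rest on the cradle floor, button side up, window to the cradle's front (+x), its origin within 10 mm along and 8 mm across of the cradle's (angle between bottle's own z axis and vertical below 0.08 rad and z of label in the frame of mat above 0.03 m and z of bottle in the frame of mat below 0.009 m and x of bottle in the frame of mat between -0.1 and 0.1 m and y of bottle in the frame of mat between -0.12 and 0.12 m and linear speed of each of bottle, scanner below 0.03 m/s and z of scanner in the frame of cradle between 0.012 and 0.021 m and x of scanner in the frame of cradle between -0.01 and 0.01 m and y of scanner in the frame of cradle between -0.008 and 0.008 m and x of scan_window in the frame of cradle above 0.05 m and z of scan_window in the frame of cradle above 0.03 m and angle between scanner's own z axis and vertical below 0.15 rad); the robot touches nothing.
It fails at once if the bottle is dropped, thrown or knocked over (moving faster than 0.5 m/s out of the fingers) (linear speed of bottle above 0.5 m/s and contact force between the fingers and bottle below 0.01 N).
It fails at once if the scanner is dropped or thrown (moving faster than 0.5 m/s out of the fingers) (linear speed of scanner above 0.5 m/s and contact force between the fingers and scanner below 0.01 N).
It fails at once if a bystander is knocked over or pushed more than 30 mm (distance of any of spare_bottle, dropper, diluent, tip_box, tape_roll, sample_cup from where it was at the start of the episode above 0.03 m or angle between any of spare_bottle, dropper, diluent, tip_box, tape_roll, sample_cup's own z axis and vertical above 0.4 rad).
It also fails if it takes over 69 s, if anything falls off the work surface, if the arm or the gripper's body presses on something with over 40 N, if the wrist force passes 120 N, or if a joint passes its speed limit or range.

## Working session

There is one attempt and no reset: what is moved stays moved. The work goes in short steps, Python scripts to look and compute and a tool call to move; the robot and the scene stay as the last step left them, time stands still between calls to the robot, and variables do not carry over. Pictures are saved under pics/ and viewed, at most 10 in all, crops included, and the job is handed in when it is done.

Besides the shell and the picture viewer there is one more tool, called after "Request:" as name(argument=value, ...) on one line, values as JSON. servo_tool: Moves the arm, as the interface text tells. Its arguments: {"type":"object","properties":{"series":{"type":"string"}},"required":["series"]}

```bash
mkdir -p pics
cat > h.py <<'E'
import numpy as np, cv2
from scipy.spatial.transform import Rotation as R
from bench import ctrl
def RT(o=None):
    o=o or ctrl.get_obs(); q=o["eef_rot"]
    T=np.eye(4);T[:3,:3]=R.from_quat([q[1],q[2],q[3],q[0]]).as_matrix();T[:3,3]=o["eef_pos"];return T
def cam(n):
    T=RT(); c=ctrl.camera(n)
    c["E"]=T@np.array(c["T_tool_cam"]) if n=="wrist" else np.array(c["extrinsics"])
    c["f"]=200/np.tan(np.radians(c["fovy"])/2); return c
def slopes(c,uv):
    uv=np.atleast_2d(uv).astype(float)
    d=(uv-[c["cx"],c["cy"]])/c["f"]; s=d.copy()
    for _ in range(20): s=d/(1+c["k1"]*(s**2).sum(1,keepdims=True))
    return s
def onplane(c,uv,z):
    s=slopes(c,uv); r=np.c_[s,np.ones(len(s))]@c["E"][:3,:3].T; o=c["E"][:3,3]
    return o+r*((z-o[2])/r[:,2])[:,None]
def cloud(c):
    v,u=np.mgrid[:400,:640]; s=slopes(c,np.c_[u.ravel(),v.ravel()]); z=c["z_map"].ravel()[:,None]
    P=np.c_[s*z,z]@c["E"][:3,:3].T+c["E"][:3,3]; P[z[:,0]==0]=np.nan
    return P.reshape(400,640,3)
def save(c,n): cv2.imwrite("pics/"+n+".png",c["img"][:,:,::-1])
E
python3 - <<'E'
from h import *
for n in("top","scene"):
    c=cam(n);save(c,n+"0");print(n,c["fovy"],c["k1"],c["E"].round(3).tolist())
o=ctrl.get_obs();print(RT(o).round(3),o["time_s"])
E
```

```text
top 57.39887962900698 -0.06113879686174023 [[0.012, -0.983, 0.183, 0.372], [-1.0, -0.012, 0.003, 0.023], [-0.001, -0.183, -0.983, 1.104], [0.0, 0.0, 0.0, 1.0]]
scene 50.882559720991125 -0.05640490393546395 [[0.35, 0.646, -0.678, 1.205], [0.936, -0.227, 0.267, -0.233], [0.018, -0.729, -0.685, 0.73], [0.0, 0.0, 0.0, 1.0]]
[[ 0.947  0.32  -0.     0.184]
 [ 0.32  -0.947  0.002 -0.544]
 [ 0.    -0.002 -1.     0.255]
 [ 0.     0.     0.     1.   ]] 0.1
```

View pics/top0.png

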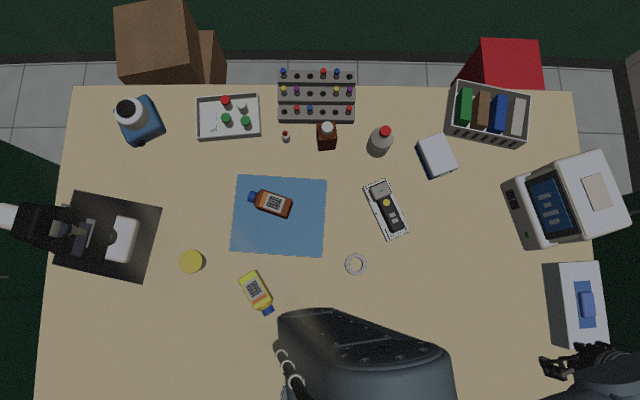

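View pics/scene0.png

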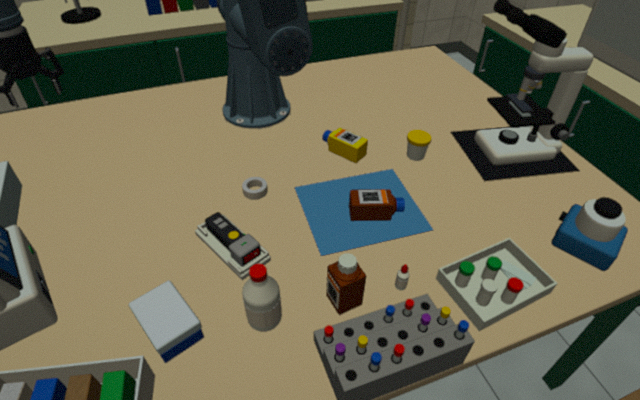

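The top view shows the brown bottle at about (272,203) with its blue cap at (250,197) on the mat. The yellow look-alike is at (257,290), and the white-capped spare stands at (326,135). Only the first is brown, blue-capped and lying on the mat, so it is the target. The scanner lies in its cradle at (386,210), head towards the far side.

Run:
```python
from h import *
c=cam("top");im=c["img"];P=cloud(c)
cv2.imwrite("pics/crop0.png",cv2.resize(im[160:270,220:420,::-1],None,fx=4,fy=4,interpolation=cv2.INTER_CUBIC))
hsv=cv2.cvtColor(im,cv2.COLOR_RGB2HSV)
def comp(m,box):
    M=np.zeros((400,640),np.uint8);x0,y0,x1,y1=box;M[y0:y1,x0:x1]=m[y0:y1,x0:x1];return M
def rect(m,z,name):
    v,u=np.nonzero(m);p=onplane(c,np.c_[u,v],z)[:,:2]*1000
    print(name,len(u),"px",u.mean().round(1),v.mean().round(1),"rect mm/deg",cv2.minAreaRect(p.astype(np.float32)),"zmed",np.nanmedian(P[v,u,2]).round(4))
H,S,V=[hsv[:,:,i].astype(int) for i in range(3)]
B=(H>95)&(H<125)&(S>100)
mat=comp(B,(222,165,335,265));rect(mat,.003,"mat")
Zt=P[:,:,2]
bx=(240,180,300,225)
hi=comp((Zt>.045)&(Zt<.075),bx);rect(hi,.059,"bottle+cap hi")
rect(comp((H<20)&(S>90)&(V>40),bx),.059,"brown")
rect(comp((V>150)&(S<80),bx),.059,"label white")
rect(comp(B&(V>0)&(Zt>.02),bx),.04,"cap")
bx=(355,172,415,245)
rect(comp((Zt>.04)&(Zt<.075),bx),.054,"scanner hi")
rect(comp((S<60)&(V>150),bx),.02,"cradle white")
v,u=np.nonzero(comp((Zt>.008),bx));p=P[v,u,:2]*1000;print("cradle cloud",cv2.minAreaRect(p.astype(np.float32)))
v,u=np.nonzero(comp((Zt>.04),bx));p=P[v,u,:2]*1000;print("scanner cloud",cv2.minAreaRect(p.astype(np.float32)),np.percentile(P[v,u,2],[10,50,90]))
v,u=np.nonzero(hi);p=P[v,u,:2]*1000;print("bottle cloud",cv2.minAreaRect(p.astype(np.float32)),np.percentile(P[v,u,2],[10,50,90]))
```

```text
mat 2737 px 280.7 208.1 rect mm/deg ((539.06787109375, 130.99154663085938), (274.81732177734375, 235.8751983642578), 86.57638549804688) zmed 0.0033
bottle+cap hi 732 px 270.9 202.1 rect mm/deg ((568.5405883789062, 156.0249481201172), (128.66885375976562, 56.84751892089844), 72.01065826416016) zmed 0.0592
brown 349 px 271.6 202.3 rect mm/deg ((566.175048828125, 145.54318237304688), (106.91195678710938, 54.87169647216797), 72.0082778930664) zmed 0.059
label white 0 px nan nan rect mm/deg ((0.0, 0.0), (0.0, 0.0), 0.0) zmed nan
cap 73 px 250.7 196.2 rect mm/deg ((587.0012817382812, 211.90463256835938), (20.255197525024414, 34.345069885253906), 70.7214584350586) zmed 0.0453
scanner hi 817 px 386.8 205.7 rect mm/deg ((557.5047607421875, -191.54232788085938), (150.9043731689453, 57.8205680847168), 24.139190673828125) zmed 0.0527
cradle white 1579 px 384.8 209.5 rect mm/deg ((561.6226806640625, -191.67276000976562), (182.30062866210938, 224.08975219726562), 89.52597045898438) zmed 0.0012
cradle cloud ((557.9456787109375, -195.10215759277344), (182.38153076171875, 81.7983627319336), 23.7861385345459)
scanner cloud ((558.13671875, -192.68490600585938), (151.02809143066406, 55.418270111083984), 24.008268356323242) [0.04846313 0.05271587 0.05674524]
bottle cloud ((570.257080078125, 158.04396057128906), (130.49172973632812, 56.21698760986328), 71.42481994628906) [0.05248964 0.05917151 0.0619723 ]<stdin>:9: RuntimeWarning: Mean of empty slice.
  ret = ret.dtype.type(ret / rcount)
  return np.nanmean(a, axis, out=out, keepdims=keepdims)
```

View pics/crop0.png

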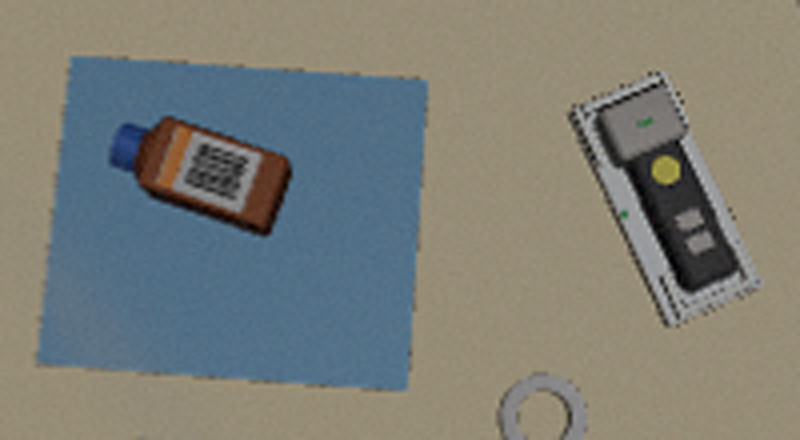

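The enlarged crop confirms it: the brown bottle's label faces up with the orange band next to the blue cap at crop pixel (128,147), and the base is at about (280,205). The scanner's head is at the far end, at crop pixel (645,120).

```bash
cat >> h.py <<'E'
def pose(g,yaw,tilt=0):
    """TCP pose with grasp point g; tool x at yaw (tool down), then turned by tilt deg about tool y"""
    x=np.array([np.cos(np.radians(yaw)),np.sin(np.radians(yaw)),0]);z=np.array([0,0,-1.]);y=np.cross(z,x)
    T=np.eye(4);T[:3,:3]=np.c_[x,y,z]@R.from_euler('y',tilt,degrees=True).as_matrix()
    T[:3,3]=np.array(g)-.006*T[:3,2];return T
def steps(*Ts,start=None):
    A=RT() if start is None else start
    for T in Ts:
        D=np.linalg.inv(A)@T
        print("shift",D[:3,3].round(4),"rot",R.from_matrix(D[:3,:3]).as_rotvec(degrees=True).round(2));A=T
def stat():
    o=ctrl.get_obs();print("t",round(o["time_s"],2),"q",np.round(o["q"],3),"F",np.round(o["wrist_force"],1),"open",round(o["opening"],3),"gf",round(o["grasp_force"],1));print(RT(o).round(4))
E
python3 - <<'E'
from h import *
g=np.array([.567,.150,.033]);a=71.7
steps(pose((.38,-.2,.25),a,0),pose(g+[0,0,.17],a,0),pose(g+[0,0,.17],a,65),pose(g+[0,0,.17],a,-25),pose(g+[0,0,.0],a,-25))
E
```

```text
shift [ 0.2959 -0.2635  0.    ] rot [-6.000e-02 -4.000e-02 -5.303e+01]
shift [0.391  0.0676 0.047 ] rot [0. 0. 0.]
shift [-0.0054 -0.      0.0035] rot [ 0. 65.  0.]
shift [0.006 0.    0.006] rot [ -0. -90.  -0.]
shift [0.0718 0.     0.1541] rot [0. 0. 0.]
```

Request:
servo_tool(series="-1 0.296 -0.264 0 0 0 -53;-1 0.296 -0.264 0 0 0 -53;-1 0.296 -0.264 0 0 0 -53;-1 0.296 -0.264 0 0 0 -53;-1 0.296 -0.264 0 0 0 -53;-1 0.296 -0.264 0 0 0 -53;-1 0.296 -0.264 0 0 0 -53;-1 0.296 -0.264 0 0 0 -53;-1 0.296 -0.264 0 0 0 -53;-1 0.296 -0.264 0 0 0 -53;-1 0.296 -0.264 0 0 0 -53;-1 0.296 -0.264 0 0 0 -53")

```text
time_s: 1.15
eef_pos: [0.3803, -0.1989, 0.2562]
eef_rot: [0.0, 0.81, 0.587, -0.0]
wrist_force: [-0.4, -0.7, 0.0]
opening: 0.999
grasp_force: 0.0
```

Request:
servo_tool(series="-1 0.391 0.068 0.047 0 0 0;-1 0.391 0.068 0.047 0 0 0;-1 0.391 0.068 0.047 0 0 0;-1 0.391 0.068 0.047 0 0 0;-1 0.391 0.068 0.047 0 0 0;-1 0.391 0.068 0.047 0 0 0;-1 0.391 0.068 0.047 0 0 0;-1 0.391 0.068 0.047 0 0 0;-1 0.391 0.068 0.047 0 0 0;-1 0.391 0.068 0.047 0 0 0;-1 0.391 0.068 0.047 0 0 0;-1 0.391 0.068 0.047 0 0 0")

```text
time_s: 2.15
eef_pos: [0.5678, 0.1494, 0.2082]
eef_rot: [-0.0, 0.81, 0.586, -0.001]
wrist_force: [0.0, -0.5, 0.3]
opening: 1.004
grasp_force: 0.0
```

Request:
servo_tool(series="-1 -0.005 0 0.003 0 65 0;-1 -0.005 0 0.003 0 65 0;-1 -0.005 0 0.003 0 65 0;-1 -0.005 0 0.003 0 65 0;-1 -0.005 0 0.003 0 65 0;-1 -0.005 0 0.003 0 65 0;-1 -0.005 0 0.003 0 65 0;-1 -0.005 0 0.003 0 65 0;-1 -0.005 0 0.003 0 65 0;-1 -0.005 0 0.003 0 65 0;-1 -0.005 0 0.003 0 65 0;-1 -0.005 0 0.003 0 65 0")

```text
time_s: 3.15
eef_pos: [0.5663, 0.1439, 0.2064]
eef_rot: [-0.313, 0.685, 0.494, 0.435]
wrist_force: [0.8, 0.0, 0.6]
opening: 0.999
grasp_force: 0.0
```

```bash
python3 -c "
from h import *
stat()
g=np.array([.567,.150,.033])
steps(pose(g+[0,0,.17],71.7,65));steps(pose(g+[0,0,.17],71.7,0))"
```

```text
t 3.15 q [-0.462  0.328  1.942  1.144  1.392 -0.693] F [0.8 0.  0.6] open 0.999 gf 0.0
[[ 1.341e-01  9.488e-01  2.861e-01  5.663e-01]
 [ 4.040e-01 -3.160e-01  8.584e-01  1.439e-01]
 [ 9.049e-01  5.000e-04 -4.257e-01  2.064e-01]
 [ 0.000e+00  0.000e+00  0.000e+00  1.000e+00]]
shift [-0.0006 -0.0013  0.0009] rot [ 0.12  0.2  -0.03]
shift [ 0.0049 -0.0013  0.0044] rot [  0.09 -64.8   -0.09]
```

Request:
servo_tool(series="-1 0.005 -0.001 0.004 0 -65 0;-1 0.005 -0.001 0.004 0 -65 0;-1 0.005 -0.001 0.004 0 -65 0;-1 0.005 -0.001 0.004 0 -65 0;-1 0.005 -0.001 0.004 0 -65 0;-1 0.005 -0.001 0.004 0 -65 0;-1 0.005 -0.001 0.004 0 -65 0;-1 0.005 -0.001 0.004 0 -65 0;-1 0.005 -0.001 0.004 0 -65 0;-1 0.005 -0.001 0.004 0 -65 0;-1 0.005 -0.001 0.004 0 -65 0;-1 0.005 -0.001 0.004 0 -65 0")

```text
time_s: 4.15
eef_pos: [0.5669, 0.1516, 0.21]
eef_rot: [0.0, 0.81, 0.586, 0.002]
wrist_force: [-0.1, -0.5, 0.6]
opening: 0.998
grasp_force: 0.0
```

Run:
```python
from h import *
c=cam("wrist");save(c,"w1");P=cloud(c)
m=(P[:,:,2]>.052)&(P[:,:,2]<.068)
n,l,s,ce=cv2.connectedComponentsWithStats(m.astype(np.uint8))
for i in np.argsort(-s[1:,4])[:3]+1:
    p=P[l==i][:,:2]*1000;print(s[i],ce[i].round(),cv2.minAreaRect(p.astype(np.float32)))
hsv=cv2.cvtColor(c["img"],cv2.COLOR_RGB2HSV)
m=(hsv[:,:,0]<20)&(hsv[:,:,1]>110)&(P[:,:,2]>.05)
if m.any(): print("brown",cv2.minAreaRect((P[m][:,:2]*1000).astype(np.float32)))
m=(hsv[:,:,0]>95)&(hsv[:,:,0]<125)&(hsv[:,:,1]>110)&(P[:,:,2]>.02)
if m.any(): print("cap",m.sum(),cv2.minAreaRect((P[m][:,:2]*1000).astype(np.float32)))
stat()
g=np.array([.567,.150,.033]);steps(pose(g+[0,0,.17],71.7,-25),pose(g,71.7,-25))
```

```text
[ 291  127   74  131 8801] [327. 194.] ((566.7772216796875, 146.98178100585938), (105.46472930908203, 56.199405670166016), 71.50470733642578)
[   0  176   90  117 6109] [ 40. 235.] ((316.28680419921875, 187.864990234375), (104.5077133178711, 56.373477935791016), 32.0108642578125)
[ 563  250   69   69 1114] [589. 275.] ((758.0230712890625, 4.130908966064453), (72.88426971435547, 38.22193145751953), 47.94573211669922)
brown ((552.4791259765625, 129.6322479248047), (223.0927734375, 537.1988525390625), 58.865821838378906)
cap 4696 ((444.4571838378906, 178.3939208984375), (99.62556457519531, 394.984130859375), 87.88257598876953)
t 4.2 q [0.057 0.249 1.624 0.002 1.267 0.377] F [-0.7  0.2 -0.3] open 0.999 gf 0.0
[[ 0.3145  0.9492  0.0016  0.5667]
 [ 0.9492 -0.3146  0.0016  0.1508]
 [ 0.0021  0.001  -1.      0.2096]
 [ 0.      0.      0.      1.    ]]
shift [0.0019 0.0006 0.0012] rot [  0.05 -25.12  -0.05]
shift [0.0718 0.     0.1541] rot [0. 0. 0.]
```

View pics/w1.png

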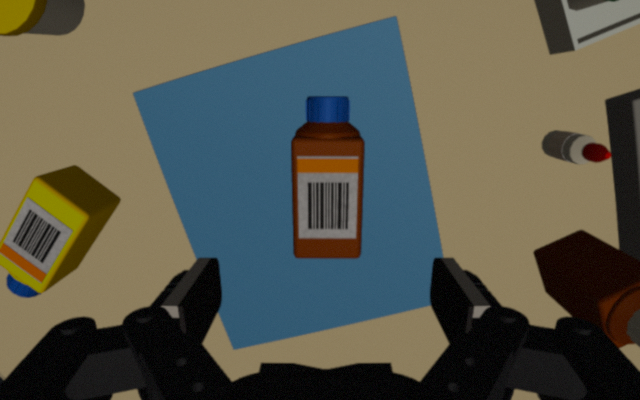

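The wrist view shows the bottle centred at about (327,194), cap up the image at (328,108) and aligned between the open fingers. It is clear of the spare at (600,285) and the yellow one at (60,230).

Request:
servo_tool(series="-1 0.002 0 0.001 0 -25 0;-1 0.002 0 0.001 0 -25 0;-1 0.002 0 0.001 0 -25 0;-1 0.002 0 0.001 0 -25 0;-1 0.002 0 0.001 0 -25 0")

```text
time_s: 4.62
eef_pos: [0.5669, 0.1531, 0.2064]
eef_rot: [0.126, 0.791, 0.572, -0.177]
wrist_force: [0.1, 0.2, 0.2]
opening: 0.997
grasp_force: 0.0
```

Request:
servo_tool(series="-1 0.0072 0 0.0154 0 0 0;-1 0.0144 0 0.0308 0 0 0;-1 0.0216 0 0.0462 0 0 0;-1 0.0288 0 0.0616 0 0 0;-1 0.036 0 0.077 0 0 0;-1 0.0431 0 0.0925 0 0 0;-1 0.0503 0 0.1079 0 0 0;-1 0.0574 0 0.1233 0 0 0;-1 0.0646 0 0.1387 0 0 0;-1 0.069 0 0.148 0 0 0;-1 0.0718 0 0.1541 0 0 0;-1 0.0718 0 0.1541 0 0 0")

```text
time_s: 5.62
eef_pos: [0.5666, 0.1516, 0.037]
eef_rot: [0.126, 0.792, 0.571, -0.176]
wrist_force: [-0.4, -0.7, -0.5]
opening: 0.997
grasp_force: 0.0
```

```bash
python3 -c "
from h import *
stat();steps(pose([.567,.150,.033],71.6,-25))"
```

```text
t 5.62 q [ 0.239  0.665  1.489 -0.385  1.255  0.731] F [-0.4 -0.7 -0.5] open 0.997 gf 0.0
[[ 0.2858  0.9487 -0.1354  0.5666]
 [ 0.8601 -0.3163 -0.4002  0.1516]
 [-0.4225 -0.0021 -0.9064  0.037 ]
 [ 0.      0.      0.      1.    ]]
shift [ 0.0004  0.0009 -0.0018] rot [-0.13 -0.01  0.02]
```

Close, then lift about 50 mm vertically (in tool axes: -0.021, 0, -0.045).

Request:
servo_tool(series="1 0 0 0 0 0 0;1 0 0 0 0 0 0;1 0 0 0 0 0 0;1 0 0 0 0 0 0;1 0 0 0 0 0 0;1 0 0 0 0 0 0;1 0 0 0 0 0 0;1 0 0 0 0 0 0;1 0 0 0 0 0 0;1 0 0 0 0 0 0;1 0 0 0 0 0 0;1 0 0 0 0 0 0")

```text
time_s: 6.62
eef_pos: [0.5686, 0.1532, 0.0396]
eef_rot: [0.127, 0.792, 0.572, -0.174]
wrist_force: [1.6, 1.3, 5.5]
opening: 0.646
grasp_force: 64.3
```

Request:
servo_tool(series="1 -0.003 0 -0.006 0 0 0;1 -0.006 0 -0.013 0 0 0;1 -0.01 0 -0.021 0 0 0;1 -0.014 0 -0.03 0 0 0;1 -0.018 0 -0.039 0 0 0;1 -0.023 0 -0.048 0 0 0;1 -0.027 0 -0.057 0 0 0;1 -0.03 0 -0.064 0 0 0;1 -0.032 0 -0.068 0 0 0;1 -0.034 0 -0.072 0 0 0;1 -0.034 0 -0.072 0 0 0;1 -0.034 0 -0.072 0 0 0")

```text
time_s: 7.62
eef_pos: [0.5672, 0.1523, 0.1177]
eef_rot: [0.127, 0.792, 0.572, -0.175]
wrist_force: [-0.3, -0.0, -4.1]
opening: 0.648
grasp_force: 63.6
```

Run:
```python
from h import *
stat()
T=RT();g=T[:3,3]+.006*T[:3,2];print(g)
c=cam("wrist");save(c,"w2")
steps(pose([.575,.130,g[2]],71.6,65),pose([.575,.130,.058],71.6,65))
```

```text
t 7.62 q [ 0.241  0.549  1.477 -0.374  1.373  0.683] F [-0.3 -0.  -4.1] open 0.648 gf 63.6
[[ 2.851e-01  9.492e-01 -1.330e-01  5.672e-01]
 [ 8.603e-01 -3.146e-01 -4.011e-01  1.523e-01]
 [-4.226e-01 -1.000e-04 -9.063e-01  1.177e-01]
 [ 0.000e+00  0.000e+00  0.000e+00  1.000e+00]]
[0.56643335 0.14993503 0.11224962]
shift [-0.0208  0.0146  0.0125] rot [-7.000e-02  9.002e+01  5.000e-02]
shift [-0.0492  0.      0.0229] rot [-0.  0. -0.]
```

View pics/w2.png

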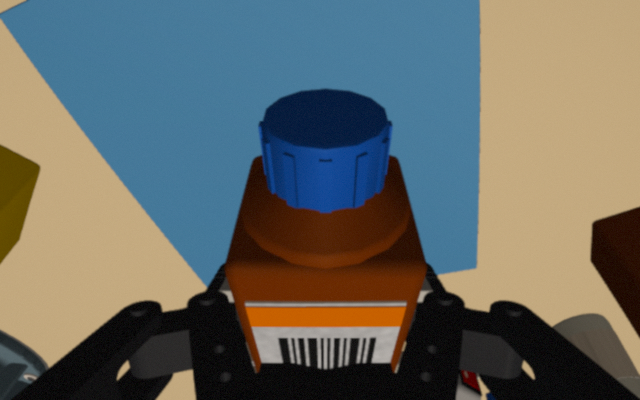

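The wrist view shows the bottle held squarely, cap at (326,145), both pads on its sides and the label towards the camera. Now I'll turn it upright.

Request:
servo_tool(series="1 -0.001 0.001 0.001 0 4 0;1 -0.003 0.002 0.002 0 10 0;1 -0.005 0.004 0.003 0 17 0;1 -0.007 0.005 0.004 0 24 0;1 -0.009 0.006 0.005 0 31 0;1 -0.011 0.008 0.006 0 38 0;1 -0.013 0.009 0.007 0 45 0;1 -0.015 0.01 0.008 0 52 0;1 -0.017 0.012 0.009 0 59 0;1 -0.019 0.013 0.01 0 66 0;1 -0.02 0.014 0.012 0 73 0;1 -0.021 0.015 0.013 0 80 0")

```text
time_s: 8.67
eef_pos: [0.5741, 0.1232, 0.1152]
eef_rot: [-0.27, 0.718, 0.519, 0.377]
wrist_force: [0.4, 0.4, -3.3]
opening: 0.65
grasp_force: 63.8
```

Request:
servo_tool(series="1 0 0 0 0 4 0;1 0 0 0 0 7 0;1 0 0 0 0 9 0;1 0 0 0 0 10 0;1 0 0 0 0 10 0;1 0 0 0 0 10 0;1 0 0 0 0 10 0")

```text
time_s: 9.25
eef_pos: [0.5739, 0.1245, 0.115]
eef_rot: [-0.314, 0.684, 0.494, 0.435]
wrist_force: [-0.2, -0.6, -3.1]
opening: 0.65
grasp_force: 63.8
```

Run:
```python
from h import *
stat()
T=RT();g=T[:3,3]+.006*T[:3,2];print("g",g)
for n in("scene","top"):
    c=cam(n);P=cloud(c);d=P-g;m=(np.hypot(d[...,0],d[...,1])<.06)&(P[...,2]>.03)
    if n=="scene": cv2.imwrite("pics/s2.png",c["img"][120:300,280:480,::-1].repeat(3,0).repeat(3,1))
    hsv=cv2.cvtColor(c["img"],cv2.COLOR_RGB2HSV);H,S,V=[hsv[...,i].astype(int) for i in range(3)]
    br=m&((H<20)|(H>170))&(S>90);cap=m&(H>95)&(H<128)&(S>90)
    print(n,"brown z",np.percentile(P[br][:,2],[1,5,50,95,99]).round(4) if br.any() else 0,"cap",cap.sum(),np.percentile(P[cap],[2,50,98],axis=0).round(4).tolist() if cap.any() else 0)
    if n=="scene":
        for lo in(.07,.09,.11,.13):
            q=P[br&(P[...,2]>lo)&(P[...,2]<lo+.02)];print(lo,len(q),q.mean(0).round(4) if len(q) else "")
steps(pose([.575,.130,.059],71.6,65))
```

```text
t 9.25 q [-0.49   0.545  1.897  1.158  1.344 -0.862] F [-0.2 -0.6 -3.1] open 0.65 gf 63.8
[[ 1.324e-01  9.495e-01  2.846e-01  5.739e-01]
 [ 4.025e-01 -3.138e-01  8.599e-01  1.245e-01]
 [ 9.058e-01  7.000e-04 -4.237e-01  1.150e-01]
 [ 0.000e+00  0.000e+00  0.000e+00  1.000e+00]]
g [0.5756377  0.12967619 0.11246276]
scene brown z [0.061  0.0658 0.1371 0.1624 0.1639] cap 283 [[0.5393, 0.0723, 0.056], [0.5854, 0.1245, 0.1773], [0.6096, 0.1493, 0.1862]]
0.07 154 [0.6009 0.1206 0.0801]
0.09 77 [0.6027 0.1245 0.0969]
0.11 75 [0.5978 0.1298 0.1221]
0.13 204 [0.5943 0.1182 0.1402]
top brown z [0.1006 0.1292 0.1554 0.164  0.1669] cap 159 [[0.5462, 0.0902, 0.1159], [0.5747, 0.1322, 0.1843], [0.5922, 0.1502, 0.1879]]
shift [-0.0487 -0.0009  0.0228] rot [-0.07  0.05  0.11]
```

View pics/s2.png

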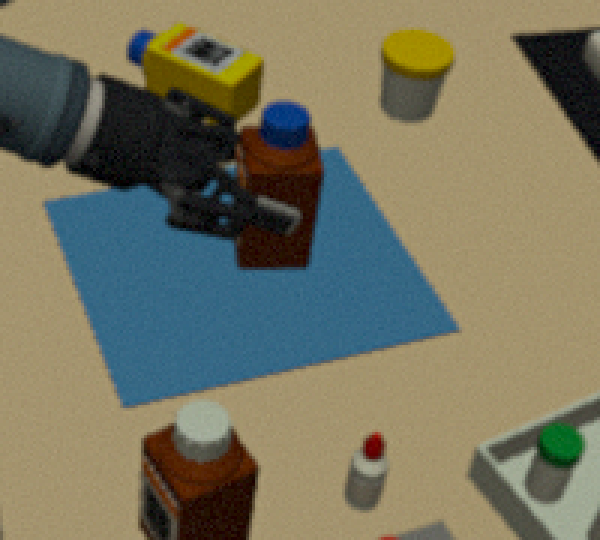

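The scene crop shows the bottle upright in the grip, blue cap at (286,125) and base at (272,265) in the crop, above the mat. Next I'll lower it 48 mm and then feel for contact.

Request:
servo_tool(series="1 -0.003 0 0.001 0 0 0;1 -0.008 0 0.004 0 0 0;1 -0.014 0 0.007 0 0 0;1 -0.02 0 0.009 0 0 0;1 -0.026 0 0.012 0 0 0;1 -0.032 0 0.015 0 0 0;1 -0.037 0 0.017 0 0 0;1 -0.041 0 0.019 0 0 0;1 -0.043 0 0.02 0 0 0;1 -0.0435 0 0.0204 0 0 0;1 -0.0435 0 0.0204 0 0 0;1 -0.0435 0 0.0204 0 0 0")

```text
time_s: 10.35
eef_pos: [0.574, 0.1244, 0.067]
eef_rot: [-0.314, 0.684, 0.494, 0.436]
wrist_force: [-0.4, -0.1, -2.3]
opening: 0.65
grasp_force: 63.8
```

Request:
servo_tool(series="1 -0.0009 0 0.0004 0 0 0;1 -0.0018 0 0.0008 0 0 0;1 -0.0027 0 0.0013 0 0 0;1 -0.0027 0 0.0013 0 0 0")

```text
time_s: 10.68
eef_pos: [0.574, 0.1244, 0.0639]
eef_rot: [-0.314, 0.684, 0.494, 0.436]
wrist_force: [-0.2, 0.7, -3.0]
opening: 0.653
grasp_force: 64.1
```

Request:
servo_tool(series="1 -0.0005 0 0.0002 0 0 0;1 -0.0009 0 0.0004 0 0 0;1 -0.0009 0 0.0004 0 0 0")

```text
time_s: 10.93
eef_pos: [0.574, 0.1244, 0.0637]
eef_rot: [-0.315, 0.683, 0.494, 0.436]
wrist_force: [-1.7, -3.6, 4.8]
opening: 0.651
grasp_force: 64.7
```

Run:
```python
from h import *
stat()
T=RT();g=T[:3,3]+.006*T[:3,2];print("g",g)
c=cam("top");P=cloud(c);d=P-g;m=(np.hypot(d[...,0],d[...,1])<.06)&(P[...,2]>.1)
hsv=cv2.cvtColor(c["img"],cv2.COLOR_RGB2HSV);H,S,V=[hsv[...,i].astype(int) for i in range(3)]
cap=m&(H>95)&(H<128)&(S>90);print(np.percentile(P[cap],[50,90,98],axis=0).round(4).tolist())
```

```text
t 10.93 q [-0.491  0.663  1.872  1.181  1.31  -0.95 ] F [-1.7 -3.6  4.8] open 0.651 gf 64.7
[[ 1.321e-01  9.493e-01  2.852e-01  5.740e-01]
 [ 3.996e-01 -3.143e-01  8.611e-01  1.244e-01]
 [ 9.071e-01  2.000e-04 -4.209e-01  6.370e-02]
 [ 0.000e+00  0.000e+00  0.000e+00  1.000e+00]]
g [0.57573633 0.1296161  0.06122165]
[[0.5755, 0.1322, 0.1325], [0.5881, 0.1436, 0.1349], [0.592, 0.1485, 0.1365]]
```

Contact felt (about 8 N change). Now open, then back out along the tool axis.

Request:
servo_tool(series="0.2 0 0 0 0 0 0;0 0 0 0 0 0 0;-0.4 0 0 0 0 0 0;-0.7 0 0 0 0 0 0;-1 0 0 0 0 0 0;-1 0 0 0 0 0 0;-1 0 0 0 0 0 0;-1 0 0 0 0 0 0;-1 0 0 0 0 0 0;-1 0 0 0 0 0 0")

```text
time_s: 11.82
eef_pos: [0.5739, 0.1245, 0.0628]
eef_rot: [-0.315, 0.684, 0.494, 0.436]
wrist_force: [0.3, -0.1, -0.4]
opening: 1.001
grasp_force: 0.0
```

Run:
```python
from h import *
stat()
c=cam("wrist");save(c,"w3")
```

```text
t 11.82 q [-0.491  0.664  1.872  1.181  1.308 -0.951] F [ 0.3 -0.1 -0.4] open 1.001 gf 0.0
[[ 0.1329  0.9492  0.2851  0.5739]
 [ 0.4012 -0.3145  0.8603  0.1245]
 [ 0.9063 -0.     -0.4226  0.0628]
 [ 0.      0.      0.      1.    ]]
```

View pics/w3.png

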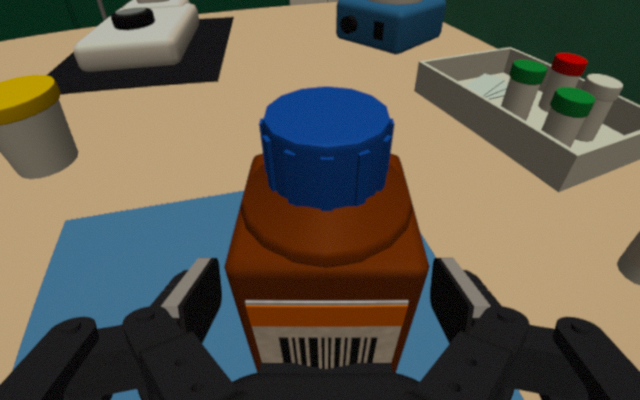

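The wrist view shows the bottle standing free, cap at (326,145), the pads at (190,300) and (460,300) well clear of its sides. Retreating.

Request:
servo_tool(series="-1 0 0 -0.01 0 0 0;-1 0 0 -0.025 0 0 0;-1 0 0 -0.04 0 0 0;-1 0 0 -0.055 0 0 0;-1 0 0 -0.075 0 0 0;-1 0 0 -0.1 0 0 0;-1 0 0 -0.125 0 0 0;-1 0 0 -0.15 0 0 0;-1 0 0 -0.17 0 0 0;-1 0 0 -0.18 0 0 0;-1 0 0 -0.18 0 0 0;-1 0 0 -0.18 0 0 0")

```text
time_s: 12.87
eef_pos: [0.5226, -0.0307, 0.1389]
eef_rot: [-0.314, 0.684, 0.493, 0.436]
wrist_force: [-0.2, 0.0, -0.7]
opening: 0.999
grasp_force: 0.0
```

Run:
```python
from h import *
stat()
c=cam("wrist");save(c,"w4");P=cloud(c)
hsv=cv2.cvtColor(c["img"],cv2.COLOR_RGB2HSV);H,S,V=[hsv[...,i].astype(int) for i in range(3)]
a=np.array([.315,.949]);n=np.array([.949,-.315]);b=np.array([.575,.13])
d=P[...,:2]-b;al=d@a;la=d@n
m=(abs(al)<.045)&(abs(la)<.045)&(P[...,2]>.006)
face=m&(P[...,2]>.015)&(P[...,2]<.095)&(al<-.01);p=P[face]
C=p.mean(0);u,s,vt=np.linalg.svd(p-C,full_matrices=False);N=vt[2];N*=np.sign(-(N[:2]@a))
print("face",face.sum(),C.round(4),"normal",N.round(4),"yaw",np.degrees(np.arctan2(N[1],N[0])).round(2),"rms",s[2]/np.sqrt(len(p)))
print("along",np.percentile(al[face],[1,50,99]).round(4),"lateral",np.percentile(la[face],[.5,50,99.5]).round(4))
white=face&(S<90)&(V>90);p=P[white];print("label",p.min(0).round(4),p.max(0).round(4),np.percentile(la[white],[1,99]).round(4))
top=m&(P[...,2]>.1)&(H>95)&(H<128);print("cap top",np.percentile(P[top][:,2],[50,95]).round(4))
# scanner approach
print("next");yaw=23.9;k=np.array([np.cos(np.radians(yaw)),np.sin(np.radians(yaw))]);s0=np.array([.558,-.193])+.005*k
steps(pose([.52,-.1,.25],71.6,0),pose([*s0,.22],yaw,0))
```

```text
t 12.87 q [-0.801  0.515  1.866  0.934  1.553 -0.913] F [-0.2  0.  -0.7] open 0.999 gf 0.0
[[ 1.332e-01  9.489e-01  2.861e-01  5.226e-01]
 [ 4.012e-01 -3.156e-01  8.599e-01 -3.070e-02]
 [ 9.063e-01  2.000e-04 -4.227e-01  1.389e-01]
 [ 0.000e+00  0.000e+00  0.000e+00  1.000e+00]]
face 4857 [0.5677 0.1053 0.0593] normal [-0.3134 -0.9496 -0.0012] yaw -108.26 rms 0.0009803884218159255
along [-0.0274 -0.0259 -0.0222] lateral [-0.0268  0.0013  0.0284]
label [0.5469 0.0973 0.0243] [0.5886 0.113  0.0892] [-0.0207  0.0225]
cap top [0.1293 0.1329]
next
shift [ 0.078   0.0198 -0.1106] rot [-8.000e-02 -6.502e+01  4.000e-02]
shift [-0.0729  0.0691  0.03  ] rot [ 0.   0.  47.7]
```

Request:
servo_tool(series="-1 0.078 0.02 -0.11 0 -65 0;-1 0.078 0.02 -0.11 0 -65 0;-1 0.078 0.02 -0.11 0 -65 0;-1 0.078 0.02 -0.11 0 -65 0;-1 0.078 0.02 -0.11 0 -65 0;-1 0.078 0.02 -0.11 0 -65 0;-1 0.078 0.02 -0.11 0 -65 0;-1 0.078 0.02 -0.11 0 -65 0;-1 0.078 0.02 -0.11 0 -65 0;-1 0.078 0.02 -0.11 0 -65 0;-1 0.078 0.02 -0.11 0 -65 0;-1 0.078 0.02 -0.11 0 -65 0")

```text
time_s: 13.92
eef_pos: [0.5202, -0.0987, 0.255]
eef_rot: [-0.002, 0.81, 0.586, 0.0]
wrist_force: [-0.0, -0.4, 0.1]
opening: 1.004
grasp_force: 0.0
```

Request:
servo_tool(series="-1 -0.073 0.069 0.03 0 0 47.7;-1 -0.073 0.069 0.03 0 0 47.7;-1 -0.073 0.069 0.03 0 0 47.7;-1 -0.073 0.069 0.03 0 0 47.7;-1 -0.073 0.069 0.03 0 0 47.7;-1 -0.073 0.069 0.03 0 0 47.7;-1 -0.073 0.069 0.03 0 0 47.7;-1 -0.073 0.069 0.03 0 0 47.7;-1 -0.073 0.069 0.03 0 0 47.7")

```text
time_s: 14.67
eef_pos: [0.5624, -0.192, 0.2253]
eef_rot: [-0.001, 0.978, 0.208, -0.0]
wrist_force: [-0.1, -0.0, 0.7]
opening: 1.0
grasp_force: 0.0
```

Run:
```python
from h import *
stat()
c=cam("wrist");save(c,"w5");P=cloud(c);Z=P[...,2]
hsv=cv2.cvtColor(c["img"],cv2.COLOR_RGB2HSV);H,S,V=[hsv[...,i].astype(int) for i in range(3)]
near=np.hypot(P[...,0]-.558,P[...,1]+.193)<.115
for nm,m in(("scanner",near&(Z>.04)&(Z<.07)),("head",near&(Z>.04)&(Z<.07)&(V>75)),("cradle",near&(Z>.008)),("walls",near&(Z>.022)&(Z<.032)),("handletop",near&(Z>.046)&(Z<.07)&(V<70))):
    n,l,s,ce=cv2.connectedComponentsWithStats(m.astype(np.uint8)); 
    mm=m if nm=="walls" else l==1+np.argmax(s[1:,4])
    print(nm,mm.sum(),cv2.minAreaRect((P[mm][:,:2]*1000).astype(np.float32)),np.median(Z[mm]).round(4))
k=np.array([.914,.405])
steps(pose([*(np.array([.558,-.193])+.005*k),.043],23.9,0))
```

```text
t 14.67 q [-5.290e-01  2.520e-01  1.586e+00  1.000e-03  1.305e+00  6.220e-01] F [-0.1 -0.   0.7] open 1.0 gf 0.0
[[ 9.135e-01  4.068e-01 -8.000e-04  5.624e-01]
 [ 4.068e-01 -9.135e-01  2.000e-03 -1.920e-01]
 [ 1.000e-04 -2.200e-03 -1.000e+00  2.253e-01]
 [ 0.000e+00  0.000e+00  0.000e+00  1.000e+00]]
scanner 9426 ((559.4302978515625, -193.71347045898438), (148.94189453125, 56.22321701049805), 23.983217239379883) 0.0526
head 3131 ((606.6979370117188, -174.60983276367188), (42.92167663574219, 52.56578063964844), 23.43816566467285) 0.0556
cradle 42948 ((566.2057495117188, -190.10601806640625), (33.16688537597656, 149.2742156982422), 24.104394912719727) 0.2721
walls 1891 ((557.0888671875, -196.0819854736328), (175.08937072753906, 78.5374526977539), 24.004859924316406) 0.0259
handletop 4797 ((557.78271484375, -190.19482421875), (148.89999389648438, 51.066368103027344), 22.48548126220703) 0.0515
shift [ 0.0004 -0.0004  0.1765] rot [-0.1  -0.01  0.13]
```

View pics/w5.png

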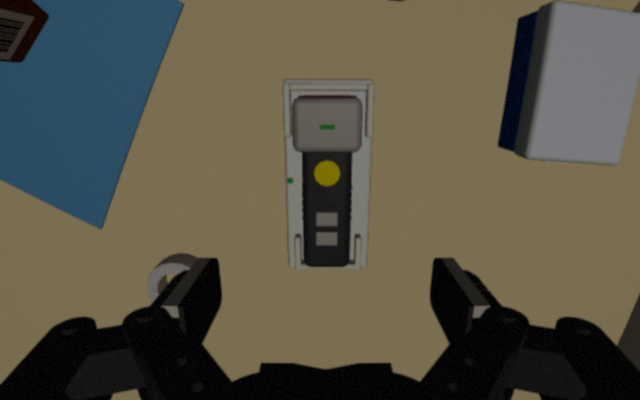

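The wrist view shows the scanner lying in its cradle, head at (327,122) towards the front and handle at (327,210), centred between the fingers. The tape roll is at (175,278) and is clear of the left finger by depth.

Request:
servo_tool(series="-1 0 0 0.02 0 0 0;-1 0 0 0.04 0 0 0;-1 0 0 0.06 0 0 0;-1 0 0 0.08 0 0 0;-1 0 0 0.1 0 0 0;-1 0 0 0.12 0 0 0;-1 0 0 0.138 0 0 0;-1 0 0 0.153 0 0 0;-1 0 0 0.165 0 0 0;-1 0 0 0.173 0 0 0;-1 0 0 0.1765 0 0 0;-1 0 0 0.1765 0 0 0")

```text
time_s: 15.72
eef_pos: [0.5628, -0.191, 0.049]
eef_rot: [-0.0, 0.978, 0.208, -0.0]
wrist_force: [-0.4, -0.5, 0.2]
opening: 1.0
grasp_force: 0.0
```

Request:
servo_tool(series="0.0 0 0 0 0 0 0;0.0 0 0 0 0 0 0;0.0 0 0 0 0 0 0;0 0 0 0 0 0 0;1 0 0 0 0 0 0;1 0 0 0 0 0 0;1 0 0 0 0 0 0;1 0 0 0 0 0 0;1 0 0 0 0 0 0;1 0 0 0 0 0 0;1 0 0 0 0 0 0;1 0 0 0 0 0 0")

```text
time_s: 16.72
eef_pos: [0.5638, -0.1915, 0.0507]
eef_rot: [0.001, 0.978, 0.208, 0.001]
wrist_force: [-0.6, 0.4, 6.5]
opening: 0.481
grasp_force: 62.4
```

Run:
```python
from h import *
stat();np.save("grasp.npy",RT())
```

```text
t 16.72 q [-0.527  0.482  1.679 -0.     0.979  0.626] F [-0.6  0.4  6.5] open 0.481 gf 62.4
[[ 0.9137  0.4063  0.0017  0.5638]
 [ 0.4063 -0.9137 -0.0011 -0.1915]
 [ 0.0011  0.0017 -1.      0.0507]
 [ 0.      0.      0.      1.    ]]
```

Request:
servo_tool(series="1 0 0 -0.005 0 0 0;1 0 0 -0.012 0 0 0;1 0 0 -0.022 0 0 0;1 0 0 -0.034 0 0 0;1 0 0 -0.046 0 0 0;1 0 0 -0.058 0 0 0;1 0 0 -0.07 0 0 0;1 0 0 -0.082 0 0 0;1 0 0 -0.092 0 0 0;1 0 0 -0.1 0 0 0;1 0 0 -0.1 0 0 0;1 0 0 -0.1 0 0 0")

```text
time_s: 17.72
eef_pos: [0.5633, -0.1911, 0.15]
eef_rot: [0.0, 0.978, 0.208, 0.0]
wrist_force: [-0.3, 0.9, -2.2]
opening: 0.476
grasp_force: 61.5
```

Run:
```python
from h import *
stat()
c=cam("scene");P=cloud(c);save(c,"s6")
T=RT();np.save("lift.npy",T)
D=np.linalg.inv(T);Q=P@D[:3,:3].T+D[:3,3]
m=(Q[...,0]>-.1)&(Q[...,0]<.09)&(abs(Q[...,1])<.035)&(P[...,2]>.06)&(Q[...,2]>-.02)
for lo in(-.05,.035,.05,.06): 
    q=Q[m&(Q[...,0]>lo)&(Q[...,0]<lo+.03)];print(lo,len(q),np.percentile(q,[2,50,98],axis=0).round(3).tolist() if len(q) else "")
W=pose([0,0,0],71.7);W[:3,3]=[.5142,-.0564,.068];U=W.copy();U[2,3]=.14
steps(U,W)
```

```text
t 17.72 q [-0.526  0.337  1.643 -0.     1.161  0.626] F [-0.3  0.9 -2.2] open 0.476 gf 61.5
[[ 9.138e-01  4.062e-01  8.000e-04  5.633e-01]
 [ 4.062e-01 -9.138e-01 -5.000e-04 -1.911e-01]
 [ 5.000e-04  8.000e-04 -1.000e+00  1.500e-01]
 [ 0.000e+00  0.000e+00  0.000e+00  1.000e+00]]
-0.05 43 [[-0.049, -0.017, -0.004], [-0.029, -0.01, -0.002], [-0.021, 0.02, 0.003]]
0.035 425 [[0.036, -0.024, -0.008], [0.051, 0.012, -0.005], [0.065, 0.03, 0.027]]
0.05 536 [[0.051, -0.024, -0.007], [0.066, 0.006, 0.002], [0.07, 0.029, 0.03]]
0.06 408 [[0.061, -0.023, -0.007], [0.068, 0.005, 0.006], [0.071, 0.029, 0.031]]
shift [ 0.0102 -0.1426  0.0093] rot [-3.000e-02  1.000e-02 -4.774e+01]
shift [0.    0.    0.072] rot [0. 0. 0.]
```

Request:
servo_tool(series="1 0.001 -0.008 0.001 0 0 -3;1 0.002 -0.022 0.002 0 0 -8;1 0.003 -0.037 0.003 0 0 -13;1 0.004 -0.053 0.004 0 0 -18;1 0.005 -0.069 0.005 0 0 -23;1 0.006 -0.085 0.006 0 0 -28;1 0.007 -0.1 0.007 0 0 -33;1 0.008 -0.115 0.008 0 0 -38;1 0.009 -0.128 0.009 0 0 -42;1 0.01 -0.137 0.009 0 0 -45;1 0.01 -0.143 0.009 0 0 -47.7;1 0.01 -0.143 0.009 0 0 -47.7")

```text
time_s: 18.77
eef_pos: [0.5129, -0.0549, 0.1394]
eef_rot: [-0.001, 0.81, 0.587, -0.001]
wrist_force: [0.3, 0.1, -2.2]
opening: 0.48
grasp_force: 61.5
```

Request:
servo_tool(series="1 0 0 0.004 0 0 0;1 0 0 0.012 0 0 0;1 0 0 0.021 0 0 0;1 0 0 0.03 0 0 0;1 0 0 0.039 0 0 0;1 0 0 0.048 0 0 0;1 0 0 0.056 0 0 0;1 0 0 0.063 0 0 0;1 0 0 0.068 0 0 0;1 0 0 0.071 0 0 0;1 0 0 0.072 0 0 0;1 0 0 0.072 0 0 0")

```text
time_s: 19.77
eef_pos: [0.5142, -0.0563, 0.0685]
eef_rot: [-0.0, 0.811, 0.585, -0.0]
wrist_force: [0.2, 0.4, -2.2]
opening: 0.479
grasp_force: 61.5
```

Run:
```python
from h import *
stat()
c=cam("scene")
cv2.imwrite("pics/s7.png",c["img"][110:290,200:440,::-1].repeat(3,0).repeat(3,1))
c=cam("top");P=cloud(c);T=RT();D=np.linalg.inv(T);Q=P@D[:3,:3].T+D[:3,3]
m=(Q[...,0]>.03)&(Q[...,0]<.1)&(abs(Q[...,1])<.05)&(P[...,2]>.04);q=Q[m]
print("head",m.sum(),np.percentile(q,[2,50,98],axis=0).round(3).tolist())
m=(Q[...,0]>.13)&(Q[...,0]<.24)&(abs(Q[...,1])<.06)&(P[...,2]>.11);q=Q[m];print("cap in tool",np.percentile(q,[2,50,98],axis=0).round(3).tolist())
```

```text
t 19.77 q [-0.339  0.311  1.878 -0.     0.952 -0.019] F [ 0.2  0.4 -2.2] open 0.479 gf 61.5
[[ 3.145e-01  9.493e-01 -1.000e-04  5.142e-01]
 [ 9.493e-01 -3.145e-01 -0.000e+00 -5.630e-02]
 [-0.000e+00 -1.000e-04 -1.000e+00  6.850e-02]
 [ 0.000e+00  0.000e+00  0.000e+00  1.000e+00]]
head 774 [[0.031, -0.047, -0.382], [0.045, -0.01, -0.334], [0.064, 0.038, -0.001]]
cap in tool [[0.18, -0.02, -0.067], [0.197, -0.003, -0.063], [0.215, 0.016, -0.041]]
```

View pics/s7.png

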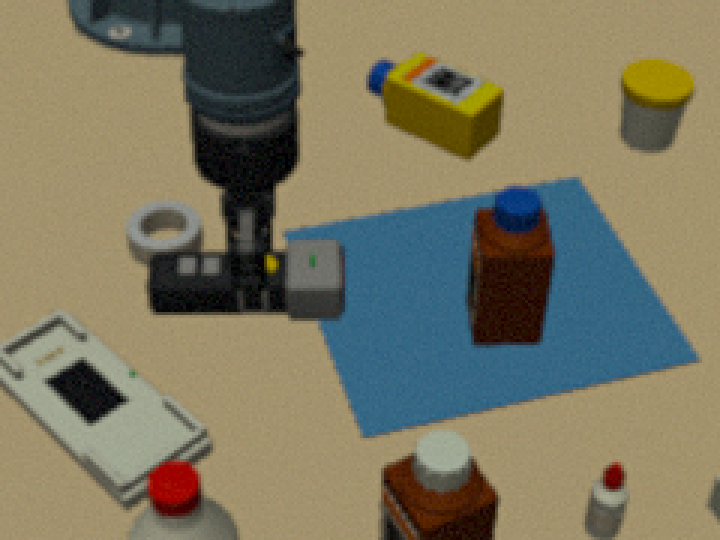

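The crop shows the scanner held level with its head at (318,278), pointing squarely at the standing bottle at (510,275), label side towards it. Cap axis offset is about 2 mm and the distance about 10 cm. I'll hold here for 2 s, then rise.

Request:
servo_tool(series="1 0 0 0 0 0 0;1 0 0 0 0 0 0;1 0 0 0 0 0 0;1 0 0 0 0 0 0;1 0 0 0 0 0 0;1 0 0 0 0 0 0;1 0 0 0 0 0 0;1 0 0 0 0 0 0;1 0 0 0 0 0 0;1 0 0 0 0 0 0;1 0 0 0 0 0 0;1 0 0 0 0 0 0")

```text
time_s: 20.87
eef_pos: [0.5141, -0.0563, 0.0685]
eef_rot: [-0.0, 0.811, 0.585, -0.0]
wrist_force: [0.3, 1.0, -2.0]
opening: 0.481
grasp_force: 61.5
```

Request:
servo_tool(series="1 0 0 0 0 0 0;1 0 0 0 0 0 0;1 0 0 0 0 0 0;1 0 0 0 0 0 0;1 0 0 0 0 0 0;1 0 0 0 0 0 0;1 0 0 0 0 0 0;1 0 0 0 0 0 0;1 0 0 0 0 0 0;1 0 0 0 0 0 0;1 0 0 0 0 0 0;1 0 0 0 0 0 0")

```text
time_s: 21.87
eef_pos: [0.5141, -0.0563, 0.0686]
eef_rot: [-0.0, 0.811, 0.585, 0.0]
wrist_force: [0.1, 0.4, -1.7]
opening: 0.482
grasp_force: 61.5
```

Request:
servo_tool(series="1 0 0 -0.004 0 0 0;1 0 0 -0.012 0 0 0;1 0 0 -0.021 0 0 0;1 0 0 -0.03 0 0 0;1 0 0 -0.039 0 0 0;1 0 0 -0.048 0 0 0;1 0 0 -0.056 0 0 0;1 0 0 -0.063 0 0 0;1 0 0 -0.068 0 0 0;1 0 0 -0.071 0 0 0;1 0 0 -0.072 0 0 0;1 0 0 -0.072 0 0 0")

```text
time_s: 22.87
eef_pos: [0.5141, -0.0563, 0.1406]
eef_rot: [0.0, 0.811, 0.585, 0.0]
wrist_force: [-0.4, 0.3, -2.6]
opening: 0.48
grasp_force: 61.5
```

Run:
```python
from h import *
stat()
L=pose([0,0,0],23.9);L[:3,3]=[.5629,-.1918,.11]
steps(L)
# scanner underside & cradle walls via wrist/top
c=cam("top");P=cloud(c);Z=P[...,2]
m=(np.hypot(P[...,0]-.558,P[...,1]+.195)<.105)&(Z>.008)&(Z<.035)
print(m.sum(),cv2.minAreaRect((P[m][:,:2]*1000).astype(np.float32)))
m&=(Z>.022);print(cv2.minAreaRect((P[m][:,:2]*1000).astype(np.float32)))
v,u=np.nonzero((np.hypot(P[...,0]-.558,P[...,1]+.195)<.105)&(Z>.008)&(Z<.035));
```

```text
t 22.87 q [-0.339  0.192  1.849  0.     1.101 -0.019] F [-0.4  0.3 -2.6] open 0.48 gf 61.5
[[ 0.3146  0.9492  0.      0.5141]
 [ 0.9492 -0.3146  0.     -0.0563]
 [ 0.      0.     -1.      0.1406]
 [ 0.      0.      0.      1.    ]]
shift [-0.1133  0.089   0.0306] rot [ 0.   -0.   47.76]
644 ((558.2372436523438, -195.39512634277344), (182.6072235107422, 81.31346893310547), 23.726816177368164)
((557.9563598632812, -197.84963989257812), (177.1060333251953, 64.15681457519531), 21.833864212036133)
```

Request:
servo_tool(series="1 -0.007 0.005 0.002 0 0 3;1 -0.018 0.014 0.005 0 0 8;1 -0.03 0.024 0.008 0 0 13;1 -0.043 0.034 0.011 0 0 18;1 -0.056 0.044 0.014 0 0 23;1 -0.069 0.054 0.018 0 0 28;1 -0.081 0.064 0.021 0 0 33;1 -0.092 0.073 0.024 0 0 38;1 -0.102 0.08 0.027 0 0 42;1 -0.109 0.086 0.029 0 0 45;1 -0.1133 0.089 0.0306 0 0 47.8;1 -0.1133 0.089 0.0306 0 0 47.8")

```text
time_s: 23.92
eef_pos: [0.5627, -0.1928, 0.1088]
eef_rot: [-0.0, 0.979, 0.205, -0.001]
wrist_force: [-1.0, -0.2, -2.7]
opening: 0.482
grasp_force: 61.4
```

Request:
servo_tool(series="1 0 0 0 0 0 0;1 0 0 0.004 0 0 0;1 0 0 0.009 0 0 0;1 0 0 0.014 0 0 0;1 0 0 0.019 0 0 0;1 0 0 0.024 0 0 0;1 0 0 0.028 0 0 0;1 0 0 0.03 0 0 0;1 0 0 0.03 0 0 0")

```text
time_s: 24.67
eef_pos: [0.5626, -0.1916, 0.0792]
eef_rot: [-0.0, 0.978, 0.207, -0.0]
wrist_force: [-0.9, 0.3, -2.4]
opening: 0.481
grasp_force: 61.5
```

Run:
```python
from h import *
stat()
c=cam("scene");P=cloud(c)
cv2.imwrite("pics/s8.png",c["img"][190:300,170:300,::-1].repeat(5,0).repeat(5,1))
L=pose([0,0,0],23.9);L[:3,3]=[.5629,-.1918,.053]
steps(L)
```

```text
t 24.67 q [-0.528  0.436  1.673  0.     1.033  0.626] F [-0.9  0.3 -2.4] open 0.481 gf 61.5
[[ 9.144e-01  4.047e-01 -1.100e-03  5.626e-01]
 [ 4.047e-01 -9.144e-01  7.000e-04 -1.916e-01]
 [-7.000e-04 -1.000e-03 -1.000e+00  7.920e-02]
 [ 0.000e+00  0.000e+00  0.000e+00  1.000e+00]]
shift [0.0001 0.0001 0.0266] rot [-0.03  0.02 -0.03]
```

View pics/s8.png

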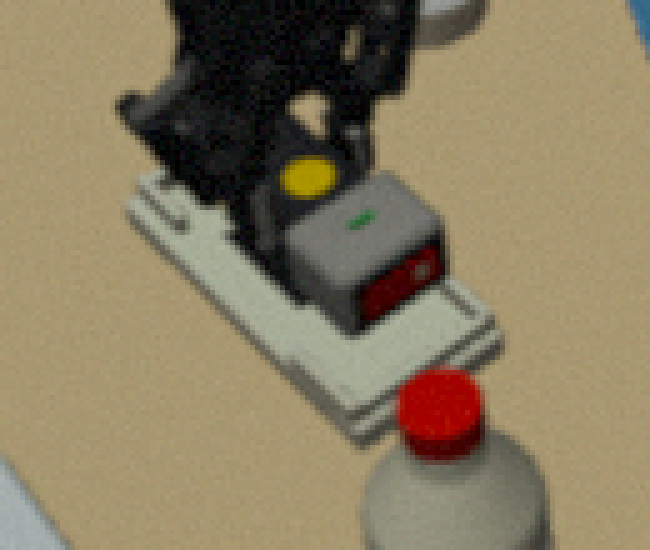

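The crop shows the scanner above the cradle, aligned with its walls, red window at (400,285) towards the front. Now I'll lower it gently.

Request:
servo_tool(series="1 0 0 0.004 0 0 0;1 0 0 0.009 0 0 0;1 0 0 0.014 0 0 0;1 0 0 0.019 0 0 0;1 0 0 0.023 0 0 0;1 0 0 0.025 0 0 0;1 0 0 0.026 0 0 0;1 0 0 0.026 0 0 0")

```text
time_s: 25.38
eef_pos: [0.5628, -0.1917, 0.0536]
eef_rot: [-0.0, 0.978, 0.207, -0.0]
wrist_force: [-0.1, -0.3, -2.0]
opening: 0.478
grasp_force: 61.5
```

Request:
servo_tool(series="1 0 0 0.0008 0 0 0;1 0 0 0.0016 0 0 0;1 0 0 0.002 0 0 0;1 0 0 0.002 0 0 0")

```text
time_s: 25.72
eef_pos: [0.563, -0.1918, 0.052]
eef_rot: [0.0, 0.978, 0.207, 0.0]
wrist_force: [0.3, 0.2, -1.9]
opening: 0.479
grasp_force: 61.5
```

```bash
python3 -c "
from h import *
stat()"
```

```text
t 25.72 q [-0.528  0.479  1.679 -0.     0.983  0.626] F [ 0.3  0.2 -1.9] open 0.479 gf 61.5
[[ 9.145e-01  4.047e-01  1.000e-04  5.630e-01]
 [ 4.047e-01 -9.145e-01 -1.000e-04 -1.918e-01]
 [ 1.000e-04  1.000e-04 -1.000e+00  5.200e-02]
 [ 0.000e+00  0.000e+00  0.000e+00  1.000e+00]]
```

Request:
servo_tool(series="1 0 0 0.0005 0 0 0;1 0 0 0.001 0 0 0;1 0 0 0.001 0 0 0")

```text
time_s: 25.97
eef_pos: [0.5629, -0.1918, 0.0509]
eef_rot: [-0.0, 0.978, 0.207, -0.0]
wrist_force: [0.8, -0.1, -1.6]
opening: 0.48
grasp_force: 61.5
```

Request:
servo_tool(series="1 0 0 0.0005 0 0 0;1 0 0 0.001 0 0 0;1 0 0 0.001 0 0 0")

```text
time_s: 26.22
eef_pos: [0.563, -0.1918, 0.0507]
eef_rot: [0.0, 0.978, 0.207, -0.0]
wrist_force: [-4.4, 1.1, 4.8]
opening: 0.481
grasp_force: 62.2
```

Contact felt at the recorded height. Open and rise.

Request:
servo_tool(series="0.2 0 0 0 0 0 0;0 0 0 0 0 0 0;-0.3 0 0 0 0 0 0;-0.6 0 0 0 0 0 0;-1 0 0 0 0 0 0;-1 0 0 0 0 0 0;-1 0 0 0 0 0 0;-1 0 0 0 0 0 0;-1 0 0 0 0 0 0;-1 0 0 0 0 0 0")

```text
time_s: 27.05
eef_pos: [0.563, -0.1918, 0.0499]
eef_rot: [-0.0, 0.978, 0.207, 0.0]
wrist_force: [-0.5, 0.4, -0.2]
opening: 1.0
grasp_force: 0.0
```

Request:
servo_tool(series="-1 0 0 -0.005 0 0 0;-1 0 0 -0.015 0 0 0;-1 0 0 -0.03 0 0 0;-1 0 0 -0.045 0 0 0;-1 0 0 -0.065 0 0 0;-1 0 0 -0.085 0 0 0;-1 0 0 -0.105 0 0 0;-1 0 0 -0.125 0 0 0;-1 0 0 -0.145 0 0 0;-1 0 0 -0.165 0 0 0;-1 0 0 -0.175 0 0 0;-1 0 0 -0.175 0 0 0")

```text
time_s: 28.05
eef_pos: [0.5645, -0.1926, 0.2288]
eef_rot: [0.002, 0.978, 0.207, 0.002]
wrist_force: [1.2, 0.5, 0.3]
opening: 1.004
grasp_force: 0.0
```

Run:
```python
from h import *
stat()
c=cam("wrist");P=cloud(c);Z=P[...,2];near=np.hypot(P[...,0]-.558,P[...,1]+.194)<.115
for nm,m in(("scanner",near&(Z>.04)&(Z<.07)),("walls",near&(Z>.022)&(Z<.032))):
    n,l,s,ce=cv2.connectedComponentsWithStats(m.astype(np.uint8)); mm=m if nm=="walls" else l==1+np.argmax(s[1:,4])
    print(nm,mm.sum(),cv2.minAreaRect((P[mm][:,:2]*1000).astype(np.float32)),np.median(Z[mm]).round(4))
c=cam("top");P=cloud(c);Z=P[...,2];near=np.hypot(P[...,0]-.558,P[...,1]+.194)<.115
c2=cam("scene");P=cloud(c2)
m=(np.hypot(P[...,0]-.576,P[...,1]-.131)<.05)&(P[...,2]>.1);print("bottle top z",np.percentile(P[m][:,2],[50,98]),"xy",np.median(P[m],0).round(3))
```

```text
t 28.05 q [-0.528  0.249  1.583  0.     1.303  0.626] F [1.2 0.5 0.3] open 1.004 gf 0.0
[[ 0.9144  0.4047  0.0055  0.5645]
 [ 0.4047 -0.9144 -0.0031 -0.1926]
 [ 0.0037  0.0051 -1.      0.2288]
 [ 0.      0.      0.      1.    ]]
scanner 9135 ((558.828125, -193.77264404296875), (148.81085205078125, 56.12466812133789), 24.305463790893555) 0.0525
walls 1886 ((556.9181518554688, -195.8392333984375), (175.35784912109375, 78.64733123779297), 23.864290237426758) 0.0258
bottle top z [0.11140703 0.13483865] xy [0.587 0.124 0.111]
```

The scanner reads the same height as at the start (52.5 mm) and sits about 3 mm from the cradle's centre. The bottle is standing.

```bash
python3 -c "
from h import *
print(ctrl.hand_in())"
```

```text
the job is handed in; nothing more can be done
None
```

The job is handed in at about 28 s with no verdict returned: the bottle stands on the mat, the scanner was held steady for 2 s about 10 cm from the middle of the label, and it is back in its cradle.

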